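# Post a spent ink cartridge through the spring flap of a desktop collection box

## Task

Put the spent ink cartridge that lies on the ledge of the wooden collection box into the box: push the metal spring flap open with one finger, before the cartridge goes over the edge of the ledge, and keep it open with that finger while the other finger slides the cartridge off the ledge and in. Do not squeeze the cartridge or pick it up; once it has dropped inside, let the flap close by itself, and leave the stapler, the pen cup and the carton beside the box as they are.

Things in the scene. Friction and masses are not known exactly. Their poses are not given: they have to be found in the camera images.
- deposit_box: Wooden collection box fixed to the desk, 237 mm long (its x), 150 mm wide. Origin: at desk height, midway across, below the line where ledge and hole meet. Its x points from ledge to flap (away from the robot, turned up to 0.4 rad). The top of the ledge, where the cartridge lies, is flat at z = 140 mm, x = -120 to 0, y = -75 to 75 mm, with nothing around or above it.
- ledge_edge (a point): Middle of the ledge's straight rear edge (box x = 0, y = 0, z = 140 mm), over which the cartridge must go. Behind it, x = 0 to 103 mm, y = -65 to 65 mm, is the hole, closed by the flap. The case is hollow under ledge and flap alike, floor at z = 6 mm.
- flap (a joint): Opening of the flap in rad: 0 closed, 1.25 at most. Bare metal plate 4 mm thick, 122 mm wide, 108 mm long, hinged along box y at its far, upper end; closed it slopes from the ledge edge up and away at 0.365 rad. Pushed down or forward, its lower edge swings down into the box. A spring shuts it (0.15 to 0.22 N m at the hinge); a cartridge pushed at the shut flap does not open it.
- flap_edge (a point): Middle of the flap's lower edge, on the moving plate; closed it lies 2 mm beyond the ledge edge at ledge height.
- flap_hinge (a point): Middle of the 8 mm hinge bar: box x = 103, y = 0, z = 178 mm. The back wall is just behind it (x = 107 to 117 mm, top at z = 172 mm). Beside the flap two cheeks 10 mm thick (y = 65 to 75 mm) rise along with it, about 10 mm above the plate, to z = 187 mm; nothing of the box is higher.
- cartridge: Spent ink cartridge: black plastic block 32 mm long (its x), 40 mm wide, 28 mm high, 30 to 65 g, flat on the ledge; origin at the centre of its underside. At the start its centre is 22 to 42 mm before the ledge edge, up to 20 mm off the middle, turned up to 0.3 rad from the box.
- stapler: Stapler, 125 x 34 x 45 mm, standing on the desk beside the box; origin under its middle. Leave alone.
- pen_cup: White ceramic cup, 72 mm across, 85 mm high, standing on the desk beside the box; origin under its middle. Leave alone.
- new_cartridge_pack: Cardboard carton 45 x 70 x 100 mm standing on the desk beside the box; origin under its middle. Leave alone.
Mind the look-alikes: they are no part of the job. What is meant by the cartridge is not blue or red, and is the larger of those in its own colour.

How it is judged:
On the way, in this order (a step that is already met when the one before it is completed fails the run):
1. a finger pushes the flap open (over 0.1 rad) while the cartridge is still on the ledge (value of joint flap above 0.1 rad and contact force between the fingers and flap above 0.3 N and x of cartridge in the frame of deposit_box below 0.005 m and z of cartridge in the frame of deposit_box above 0.13 m), for 0.1 s.
2. the cartridge has dropped below the ledge while a finger still holds the flap open (over 0.1 rad) (value of joint flap above 0.1 rad and contact force between the fingers and flap above 0.3 N and z of cartridge in the frame of deposit_box below 0.1 m), for 0.1 s.
At the end, for the whole second after the job is handed in: The cartridge lies at rest inside the box (its origin less than 90 mm above the desk, between the walls), the flap is closed to within 0.05 rad, and the stapler, cup and carton are within 20 mm of where they stood (z of cartridge in the frame of deposit_box between 0 and 0.09 m and x of cartridge in the frame of deposit_box between -0.115 and 0.112 m and y of cartridge in the frame of deposit_box between -0.07 and 0.07 m and linear speed of cartridge below 0.02 m/s and value of joint flap below 0.05 rad and distance of each of stapler, pen_cup, new_cartridge_pack from where it was at the start of the episode below 0.02 m); the robot touches nothing.
It fails at once if the cartridge is picked up: more than 30 mm above the ledge (z of cartridge in the frame of deposit_box above 0.17 m).
It fails at once if the cartridge is squeezed: over 15 N from the fingers (contact force between the fingers and cartridge above 15 N).
It fails at once if the stapler, cup or carton is displaced by more than 20 mm or toppled (distance of any of stapler, pen_cup, new_cartridge_pack from where it was at the start of the episode above 0.02 m or angle between any of stapler, pen_cup, new_cartridge_pack's own z axis and vertical above 0.4 rad).
It also fails if it takes over 35 s, if anything falls off the work surface, if the arm or the gripper's body presses on something with over 40 N, if the wrist force passes 120 N, or if a joint passes its speed limit or range.

## Robot

A 7-joint arm with a two-finger parallel gripper is mounted at the origin on the work surface. World frame = base frame: x ahead of the robot, y to its left, z up, the work surface at z = 0. Lengths are in m, angles in rad, forces in N, time in s.
With the tool pointing down it reaches from about 0.4 to 0.875 m from the base axis. Payload 19.3 kg.
Tool frame: the origin (TCP) lies at the very end of the fingers, on their centre line; the grasp point (between the pads) lies 19 mm behind it; z points along the fingers, y is the line along which they close (so a half turn about z gives the same grasp; the last joint's range is limited). The gripper opens to 85 mm and grips with 20 to 120 N. Pads are 22 mm wide; open, the fingers measure 114 mm over their backs; the gripper's body (76 mm by 85 mm) begins 54 mm behind the grasp point. The pads swing forward as they close: fully open they stand 13 mm farther back than shut.
Start: joints at [1.12, 0.521, -0.036, 1.599, 0.021, 1.021, -0.113], TCP at [0.232, -0.58, 0.231] pointing down, gripper open.
Joint ranges: [-2.91, 2.91], [-0.3, 2.13], [-1.5, 1.42], [0.17, 2.43], [-1.26, 4.41], [0.16, 1.93], [-2.52, 2.52]. Speed limits (rad/s): [1.89, 1.89, 2.39, 2.39, 3.01, 3.01, 3.01].

## Interface

Orientations are given as [roll, pitch, yaw] about the fixed x, y, z axes, in that order (R = Rz(yaw) Ry(pitch) Rx(roll)).
In Python, from workcell import bot gives the robot as it stands.
- The arm moves only by the tool jog_arm, never from a script. Its argument "motion" is a list of rows, each a list of 5 numbers: the shift along the tool's x, y, z scaled (see below), then the turn about the tool's z scaled (see below), then the opening, from 0 (shut) to 1 (fully open). A call has 1 to 12 rows; each row shifts and turns the commanded pose from where the row before left it, along the tool's axes as they then stand; what a row does not reach is not made up. The controller multiplies each number of a shift by 30 mm and each number of a turn by 0.08 rad. A row lasts 1/10 s, in which the tool goes at most 50 mm and 8.59 degrees, less where a joint would pass 70% of its speed; a pose out of reach is approached as far as the arm can. A call with a number of a shift or a turn outside -1 to 1 is refused whole. A call with a gripper value outside its range is refused whole. The fingers move at their own pace and stop on an object; "newtons" is the grip in N (left out, the last holds). Time passes only in rows, so rows that do not move let the fingers close. It gives the time, the measured TCP pose, the force, the opening and the grip force at its end, in the units of the state.
- bot.observe(): the state, without advancing time (a new reading comes with each control period).
- bot.grab_frame(name): name is "side" or "top" or "wrist"; returns a dict with "pixels" (480x640x3 uint8, red, green, blue), "fovy" (degrees; the focal length in pixels is half the picture's height over the tangent of half this angle, whatever the lens; pixels are square), "cx", "cy" (the principal point, pixels), "rvec" (rotation vector, rad) and "tvec" (3), from world to camera coordinates, as OpenCV has them; the wrist camera has in their place "mount" (4x4, takes a point from camera to tool coordinates, whose origin is the TCP and whose axes are the flange's). Camera axes: x right, y down, z forward; pixel columns grow to the right and rows downward; lengths in m; the calibration is good to about 2 mm. The wrist camera is an equidistant fisheye: a pixel r from the principal point sees the ray r / f radians off the axis. A picture is of the moment at which its call begins: read the wrist's pose just before it. There is no depth.
- bot.job_done(): hands the job in; it is judged then, once.
The state is a dict: "clock": time; "qpos": joint angles; "qd": joint speeds; "joint_efforts": joint torques, N m; "position": TCP position; "tool_rot": TCP orientation; "force": force on the tool from outside, world axes, zero at the start; "moment": the same for the moment, N m; "grip_width": finger opening in m; "finger_force": force on a finger pad.
Only numpy, scipy, OpenCV 4.12 (cv2) and the standard library are available. Lean on these libraries where they do the work, as an engineer would, in place of code of your own. Each camera call takes 0.05 s, during which the arm holds its last target. There are 200 camera calls.

## Working session

There is one attempt and no reset: what is moved stays moved. The work goes in short steps, Python scripts to look and compute and a tool call to move; the robot and the scene stay as the last step left them, time stands still between calls to the robot, and variables do not carry over. Pictures are saved under pics/ and viewed, at most 10 in all, crops included, and the job is handed in when it is done.

Besides the shell and the picture viewer there is one more tool, called as a command line: name --pt "numbers of a row" for each row, then --argument value for the rest. jog_arm: Moves the arm, as the interface text tells. Shifts and turns lie within -1 to 1; 1 stands for 30 mm of shift or 0.08 rad of turn. Its arguments: {"type":"object","properties":{"motion":{"type":"array","items":{"type":"array","items":{"type":"number"}}},"newtons":{"type":"number"}},"required":["motion"]}

```bash
mkdir -p pics; ls
cat > h.py <<'E'
import numpy as np,cv2
from scipy.spatial.transform import Rotation as R
from workcell import bot
def grab(n,fn):
    s=bot.observe(); f=bot.grab_frame(n); cv2.imwrite('pics/'+fn,f['pixels'][:,:,::-1]); return s,f
def ray(f,px,s=None):
    h=f['pixels'].shape[0]; F=h/2/np.tan(np.radians(f['fovy'])/2)
    d=np.array([(px[0]-f['cx'])/F,(px[1]-f['cy'])/F])
    if 'rvec' in f:
        Rm=cv2.Rodrigues(np.array(f['rvec'],float))[0]; return -Rm.T@np.array(f['tvec']).ravel(), Rm.T@np.array([*d,1])
    r=np.hypot(*d); v=np.array([*(d/r*np.sin(r)),np.cos(r)]); M=np.array(f['mount']); Q=R.from_euler('xyz',s['tool_rot']).as_matrix()
    return Q@M[:3,3]+s['position'], Q@M[:3,:3]@v
def at(f,px,z,s=None):
    o,v=ray(f,px,s); return o+v*(z-o[2])/v[2]
E
python3 - <<'E'
from h import *
import pickle
s,f=grab('top','top.png'); s2,g=grab('side','side.png')
pickle.dump((f,g),open('f.pkl','wb'))
print(s); print({k:v for k,v in f.items() if k!='pixels'}); print({k:v for k,v in g.items() if k!='pixels'})
E
```

```text
pics
{'clock': 0.0, 'qpos': array([ 1.1198126 ,  0.52205267, -0.03632875,  1.60000321,  0.02117222,
        1.02109896, -0.11276692]), 'qd': array([ 0.00018138, -0.00208394, -0.00170858, -0.00074499,  0.00057376,
       -0.00019471, -0.00189291]), 'joint_efforts': array([-1.50871278e-03, -9.27110553e+01,  1.97883099e+00, -3.69936311e+01,
        1.75639131e-02,  8.25243071e-03,  9.27771993e-06]), 'position': array([ 0.23212617, -0.57992657,  0.23070334]), 'tool_rot': array([-3.14041576e+00,  5.98876608e-05,  3.80793415e-01]), 'force': array([-0.22555502,  0.02532907, -0.38838494]), 'moment': array([-0.0777311 , -0.01592675,  0.03110245]), 'finger_force': 0.0, 'grip_width': 0.0853059533868382}
{'fovy': 42.818182558462304, 'cx': 320.8362944348686, 'cy': 230.50223398191994, 'rvec': array([ 2.13572842, -2.16186684,  0.15813881]), 'tvec': array([0.06382118, 0.51676783, 1.09664704])}
{'fovy': 50.51461750405513, 'cx': 315.61116097601854, 'cy': 237.67098751344426, 'rvec': array([ 2.05102181, -0.5691282 ,  0.32300647]), 'tvec': array([-0.39247116,  0.2613882 ,  0.57276935])}
```

View pics/top.png

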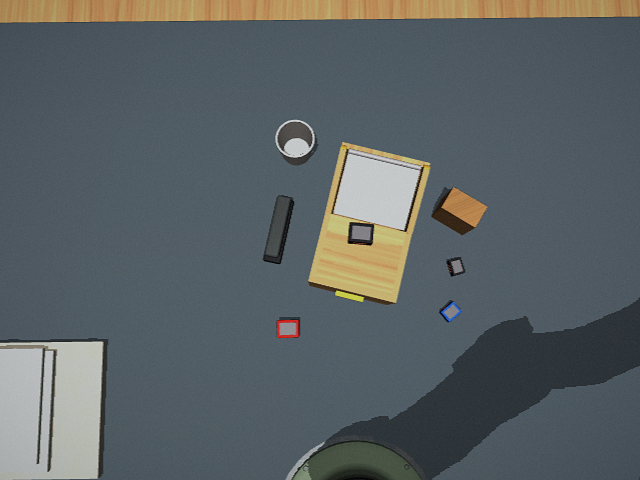

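View pics/side.png

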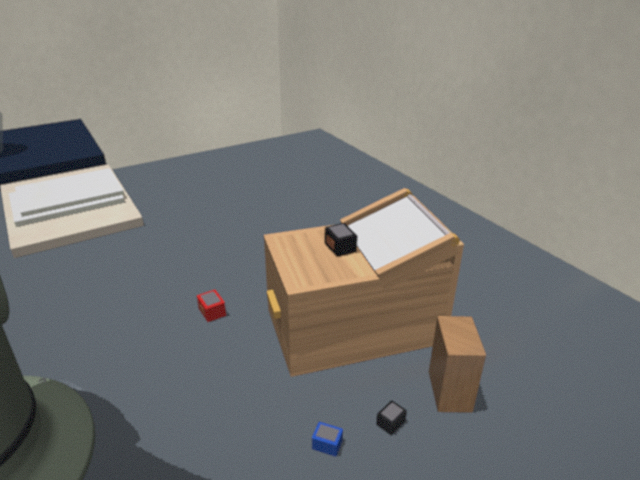

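The look-alikes in the top view are: black block on the ledge (361,233), small black (456,266), blue (451,311) and red (288,328). The larger black one, on the ledge, is the cartridge. I'll check it in a close crop.

Run:
```python
from h import *
import pickle
f,g=pickle.load(open('f.pkl','rb'))
c=f['pixels'][135:310,290:440,::-1]; cv2.imwrite('pics/crop.png',cv2.resize(c,None,fx=3.4,fy=3.4,interpolation=cv2.INTER_CUBIC))
```

```text
(no output)
```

View pics/crop.png

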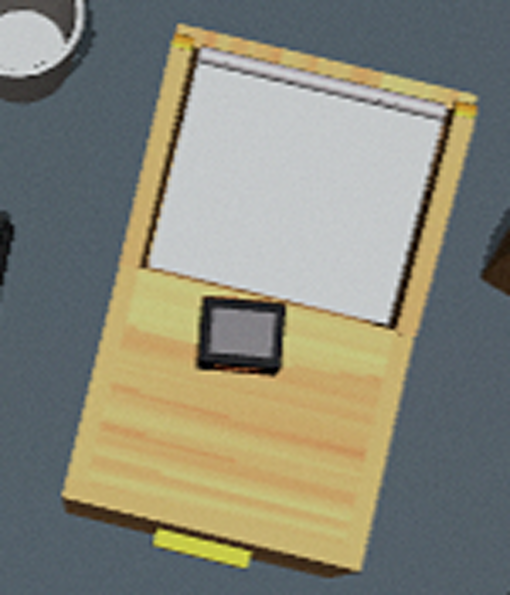

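The crop confirms the large black cartridge on the ledge, at crop position (242,333). Next I'll work out the box and cartridge poses.

Run:
```python
from h import *
import pickle
f,g=pickle.load(open('f.pkl','rb'))
P=lambda c,z:at(f,(290+(c[0]+.5)/3.4-.5,135+(c[1]+.5)/3.4-.5),z)
fl,fr=P((64,497),.14),P((361,572),.14); el,er=P((145,267),.14),P((388,327),.14)
bl,br=P((180,27),.187),P((476,97),.187)
print(fl,fr,el,er,bl,br,np.linalg.norm(fl-fr))
# fit
from scipy.optimize import least_squares
B=np.array([[-.12,.075],[-.12,-.075],[.001,.061],[.001,-.061],[.117,.075],[.117,-.075]]) 
W=np.array([fl,fr,el,er,bl,br])[:,:2]
def w(p,b): c,s=np.cos(p[2]),np.sin(p[2]); return b@np.array([[c,s],[-s,c]])+p[:2]
idx=[0,1,2,3]
q=least_squares(lambda p:(w(p,B[idx])-W[idx]).ravel(),[.5,0,-.2]); p=q.x
print('box',p,q.fun.reshape(-1,2)*1e3)
C=np.array([P(c,.168) for c in [(204,297),(285,305),(281,366),(200,362)]])[:,:2]
inv=lambda x:(x-p[:2])@np.array([[np.cos(p[2]),-np.sin(p[2])],[np.sin(p[2]),np.cos(p[2])]])
print('cart box',inv(C)*1e3,inv(C.mean(0))*1e3, C.mean(0))
d=C[0]-C[1]+C[3]-C[2]; print('yaw',np.arctan2(d[1],d[0])-np.pi/2, np.linalg.norm(d)/2, bl,br, inv(W)*1e3)
```

```text
[0.41840195 0.07960578 0.14      ] [ 0.38020436 -0.0645369   0.14      ] [0.53198473 0.03829339 0.14      ] [ 0.50043999 -0.08149711  0.14      ] [0.64097285 0.0207902  0.187     ] [ 0.60469523 -0.12060793  0.187     ] 0.1491179709372541
box [ 0.51537528 -0.02188197 -0.25221608] [[-0.51379     1.08545027]
 [ 0.25122301 -0.02613301]
 [-0.41850247 -1.35484063]
 [ 0.68106972  0.2955233 ]]
cart box [[-11.28064105  30.78196429]
 [ -5.78687831  -8.03768364]
 [-35.10023001 -12.85556213]
 [-42.46663311  25.35037968]] [-23.65859562   8.80977455] [ 0.49466369 -0.0074469 ]
yaw -0.08678234477999647 0.039045887552131106 [0.64097285 0.0207902  0.187     ] [ 0.60469523 -0.12060793  0.187     ] [[-119.23159071   74.07710802]
 [-120.24979626  -75.03738663]
 [   1.06716059   62.41641339]
 [   0.41422611  -61.45613478]
 [ 110.97502012   72.6650417 ]
 [ 111.13114104  -73.31261008]]
```

Box at (0.515, -0.022) with yaw -0.252. Cartridge in box frame at (-24, +9) mm, turned +0.165. I'll line the tool y up with box x, with the far finger over the flap and the near finger behind the cartridge.

jog_arm --pt "0.9 -0.8 -0.1 0 1" --pt "0.9 -0.8 -0.1 0 1" --pt "0.9 -0.8 -0.1 0 1" --pt "0.9 -0.8 -0.1 0 1" --pt "0.9 -0.8 -0.1 0 1" --pt "0.9 -0.8 -0.1 0 1" --pt "0.9 -0.8 -0.1 0 1" --pt "0.9 -0.8 -0.1 0 1" --pt "0.9 -0.8 0 0 1" --pt "0.9 -0.8 0 0 1" --pt "0.9 -0.8 0 0 1" --pt "0.9 -0.8 0 0 1" --newtons 80

```text
clock: 1.3
position: [0.4263, -0.1911, 0.2553]
tool_rot: [-3.142, 0.0, 0.381]
force: [0.6, -1.0, 1.1]
grip_width: 0.0858
finger_force: 0.0
```

jog_arm --pt "0 0 0 -1 1" --pt "0 0 0 -1 1" --pt "0 0 0 -1 1" --pt "0 0 0 -1 1" --pt "0 0 0 -1 1" --pt "0 0 0 -1 1" --pt "0 0 0 -1 1" --pt "0 0 0 -1 1" --pt "0 0 0 -1 1" --pt "0 0 0 -1 1" --pt "0 0 0 -1 1" --pt "0 0 0 -0.7 1"

```text
clock: 2.5
position: [0.4259, -0.1924, 0.2551]
tool_rot: [-3.141, -0.0, 1.32]
force: [0.7, 1.0, 0.1]
grip_width: 0.0855
finger_force: 0.0
```

```bash
cat >> h.py <<'E'
p=np.array([.5154,-.0219,-.2522])
def inbox(x):
    c,s=np.cos(p[2]),np.sin(p[2]); d=np.asarray(x)[:2]-p[:2]; return np.array([c*d[0]+s*d[1],-s*d[0]+c*d[1]])
def go(b,z,dy=0):
    s=bot.observe(); c,sn=np.cos(p[2]),np.sin(p[2]); t=p[:2]+[c*b[0]-sn*b[1],sn*b[0]+c*b[1]]
    Q=R.from_euler('xyz',s['tool_rot']).as_matrix(); print('inbox',inbox(s['position'])*1e3,'z',s['position'][2],'yawerr',np.arctan2(*Q[:2,1][::-1])-p[2],'F',s['force'],'t',s['clock'],'w',s['grip_width'])
    print('rows',Q.T@(np.array([*t,z])-s['position'])/.03)
E
python3 -c "
from h import *
go([-.0075,.009],.25)"
```

```text
inbox [ -44.15688197 -187.47151797] z 0.2551243990581139 yawerr 0.0013703820260421717 F [0.6827801  1.00066958 0.09986703] t 2.5 w 0.08554331807880824
rows [6.54735626 1.23094684 0.17078278]
```

jog_arm --pt "0.9 0.2 0.02 0 1" --pt "0.9 0.2 0.02 0 1" --pt "0.9 0.2 0.02 0 1" --pt "0.9 0.2 0.02 0 1" --pt "0.9 0.2 0.02 0 1" --pt "0.9 0.2 0.02 0 1" --pt "0.9 0.03 0.02 0 1" --pt "0.25 0 0.02 0 1" --pt "0 0 0 0 1"

```text
clock: 3.4
position: [0.511, -0.0107, 0.2502]
tool_rot: [-3.141, -0.0, 1.319]
force: [-0.4, 0.7, 0.4]
grip_width: 0.0854
finger_force: 0.0
```

```bash
python3 -c "
from h import *
import pickle
go([-.0075,.009],.25)
s,f=grab('wrist','w1.png'); pickle.dump((s,f),open('w1.pkl','wb'))
print(f['mount'],f['fovy'])"
```

```text
inbox [-7.05984492  9.76428635] z 0.2501832136939973 yawerr -5.631689071294854e-05 F [-0.41361683  0.67203162  0.43094051] t 3.4 w 0.08537510589166078
rows [-0.02547763 -0.01466601  0.0061152 ]
[[-6.53168264e-04 -9.66318542e-01 -2.57348107e-01  6.50313549e-02]
 [ 9.99999624e-01 -4.84287336e-04 -7.19617437e-04 -3.99333621e-04]
 [ 5.70749244e-04 -2.57348480e-01  9.66318495e-01 -1.42214341e-01]
 [ 0.00000000e+00  0.00000000e+00  0.00000000e+00  1.00000000e+00]] 65.70646984690485
```

View pics/w1.png

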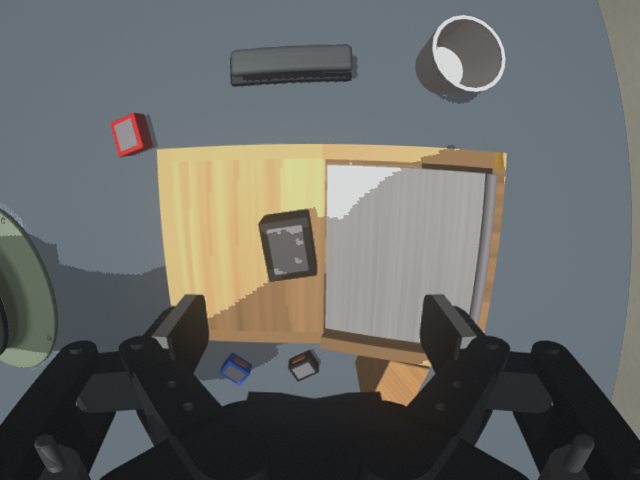

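Wrist view: the cartridge top face has corners near (261,218), (307,211), (316,273), (270,280). The ledge edge runs (326,162)–(322,338), and both fingers are open and clear of it.

```bash
python3 -c "
from h import *
import pickle
s,f=pickle.load(open('w1.pkl','rb'))
for px,z in [((261,218),.168),((307,211),.168),((316,273),.168),((270,280),.168),((326,162),.14),((322,338),.14),((160,150),.14),((173,338),.14),((185,320),.25),((185,320),.263)]:
    print(px,inbox(at(f,px,z,s))*1e3)
# expected tip pixel rows: finger depth
"
```

```text
(261, 218) [-40.44141315  30.0427411 ]
(307, 211) [-11.89161662  34.31185316]
(316, 273) [-6.34447378 -5.93154917]
(270, 280) [-36.15107109 -10.85596778]
(326, 162) [ 0.48961714 63.02515278]
(322, 338) [ -1.50048306 -69.80412823]
(160, 150) [-117.32289328   75.00258004]
(173, 338) [-123.07338132  -74.19180807]
(185, 320) [-65.16622871   0.54646074]
(185, 320) [-59.88850904   7.32337242]
```

jog_arm --pt "0.05 0 0.8 0 1" --pt "0 0 0.9 0 1" --pt "0 0 0.9 0 1" --pt "0 0 0.5 0 1" --pt "0 0 0.2 0 1" --pt "0 0 0 0 1" --pt "0 0 0 0 1"

```text
clock: 4.15
position: [0.5118, -0.0106, 0.1523]
tool_rot: [3.141, -0.0, 1.316]
force: [0.3, -0.1, -1.1]
grip_width: 0.0854
finger_force: 0.0
```

jog_arm --pt "0 0 0.1 0 1" --pt "0 0 0 0 1"

```text
clock: 4.35
position: [0.5116, -0.0102, 0.1488]
tool_rot: [3.141, -0.0, 1.317]
force: [0.6, 0.3, 0.4]
grip_width: 0.0854
finger_force: 0.0
```

```bash
python3 -c "
from h import *
go([-.0075,.011],.145)
s,f=grab('side','s2.png'); cv2.imwrite('pics/s2c.png',cv2.resize(f['pixels'][130:330,220:500,::-1],None,fx=2.8,fy=2.8))"
```

```text
inbox [-6.55832878 10.37489702] z 0.14879441053341133 yawerr -0.0019595743766137597 F [0.62948398 0.30675389 0.39080934] t 4.35 w 0.08540855526133119
rows [ 0.02077185 -0.03150898  0.12646121]
```

View pics/s2c.png

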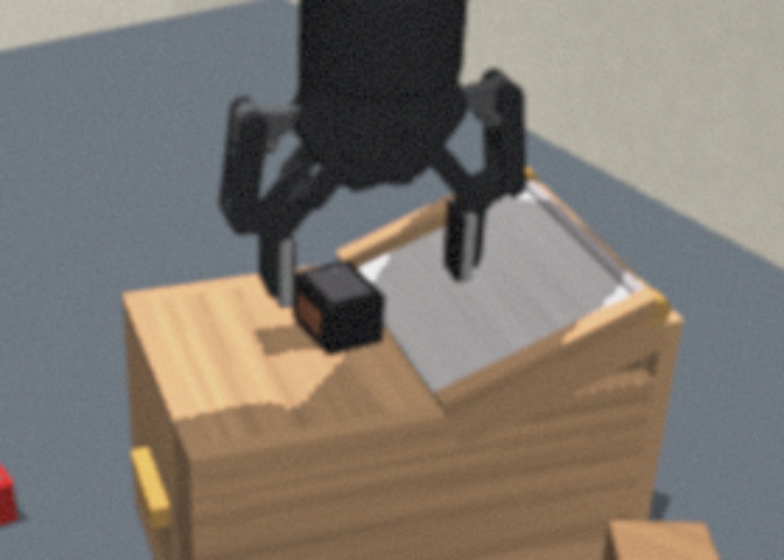

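The side view shows both fingertips still above the flap and ledge. The open tips stand about 13 mm behind the TCP, so I'll keep lowering.

jog_arm --pt "0.03 0 0.2 0 1" --pt "0 0 0.1 0 1" --pt "0 0 0 0 1" --pt "0 0 0 0 1"

```text
clock: 4.8
position: [0.5116, -0.0091, 0.1394]
tool_rot: [-3.141, -0.0, 1.317]
force: [-1.0, 0.8, 2.8]
grip_width: 0.0853
finger_force: 1.2
```

jog_arm --pt "0 0 0.15 0 1" --pt "0 0 0 0 1" --pt "0 0 0 0 1"

```text
clock: 5.1
position: [0.5116, -0.0092, 0.1349]
tool_rot: [-3.141, 0.0, 1.317]
force: [-0.4, 0.5, 2.3]
grip_width: 0.0853
finger_force: 1.2
```

jog_arm --pt "0 0 0.1 0 1" --pt "0 0 0 0 1" --pt "0 0 0 0 1"

```text
clock: 5.4
position: [0.5117, -0.0092, 0.1319]
tool_rot: [-3.141, 0.0, 1.317]
force: [0.0, 0.7, 2.5]
grip_width: 0.0854
finger_force: 1.2
```

```bash
python3 -c "
from h import *
go([-.0075,.011],.132)
s,f=grab('side','s3.png'); cv2.imwrite('pics/s3c.png',cv2.resize(f['pixels'][170:310,250:460,::-1],None,fx=3.5,fy=3.5))"
```

```text
inbox [-6.78356708 11.33987975] z 0.13192496737314713 yawerr -0.0018640940326608013 F [0.02023352 0.65712078 2.49912995] t 5.4 w 0.0854344924408761
rows [-0.01137393 -0.02386051 -0.00249517]
```

View pics/s3c.png

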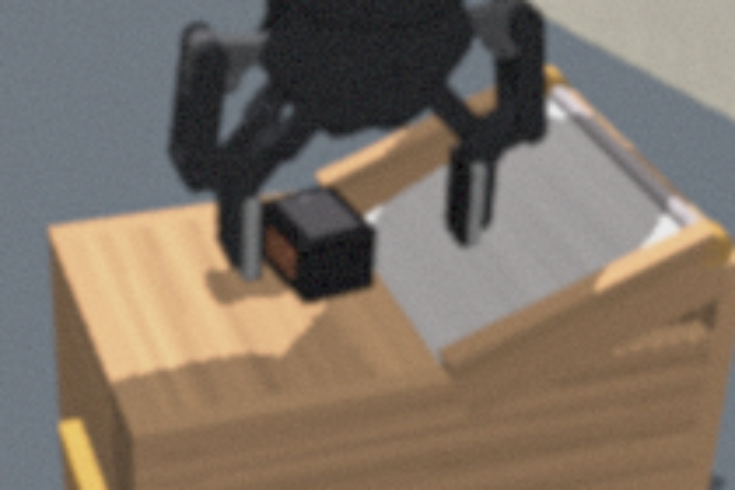

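The flap is slightly open (2.5 N), and the near finger is behind the cartridge with its tip just above the ledge. I'll advance along box x.

jog_arm --pt "0 0.15 0 0 1" --pt "0 0.15 0 0 1" --pt "0 0.15 0 0 1" --pt "0 0.15 0 0 1" --pt "0 0.1 0 0 1" --pt "0 0 0 0 1"

```text
clock: 6.05
position: [0.5324, -0.0146, 0.1319]
tool_rot: [-3.141, -0.0, 1.317]
force: [-3.7, 0.7, 2.5]
grip_width: 0.0853
finger_force: 1.8
```

jog_arm --pt "0 0.1 -0.1 0 1" --pt "0 0.1 -0.1 0 1" --pt "0 0 0 0 1"

```text
clock: 6.35
position: [0.5381, -0.0161, 0.1383]
tool_rot: [3.141, -0.0, 1.317]
force: [-3.2, -0.0, 2.6]
grip_width: 0.0855
finger_force: 2.2
```

```bash
python3 -c "
from h import *
go([.02,.011],.14)
s,f=grab('side','s4.png'); cv2.imwrite('pics/s4c.png',cv2.resize(f['pixels'][170:310,250:460,::-1],None,fx=3.5,fy=3.5))"
```

```text
inbox [20.57312835 11.32909307] z 0.1382882591541701 yawerr -0.001921619188293422 F [-3.22204881e+00 -2.09033587e-03  2.59081368e+00] t 6.35 w 0.08547205217874607
rows [-0.01100202 -0.01906463 -0.05706508]
```

View pics/s4c.png

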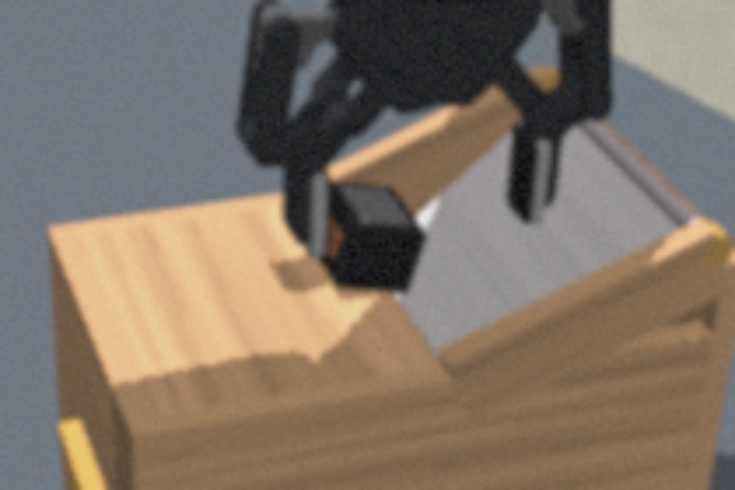

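Both work: the far finger holds the flap open, and the near finger is on the cartridge at the ledge edge. I'll push on.

jog_arm --pt "0 0.12 -0.03 0 1" --pt "0 0.12 -0.03 0 1" --pt "0 0.12 0 0 1" --pt "0 0 0 0 1" --pt "0 0 0 0 1"

```text
clock: 6.9
position: [0.5482, -0.0187, 0.1397]
tool_rot: [-3.141, 0.0, 1.317]
force: [-5.9, 1.2, 2.1]
grip_width: 0.0855
finger_force: 2.9
```

```bash
python3 -c "
from h import *
go([.032,.011],.14)
s,f=grab('side','s5.png'); cv2.imwrite('pics/s5c.png',cv2.resize(f['pixels'][150:310,250:460,::-1],None,fx=3.5,fy=3.5))"
```

```text
inbox [30.99266919 11.30799239] z 0.13966402915686177 yawerr -0.0017791206807822313 F [-5.87698614  1.19840069  2.05962129] t 6.9 w 0.08554155698523357
rows [-0.01020689  0.0335937  -0.01120544]
```

View pics/s5c.png

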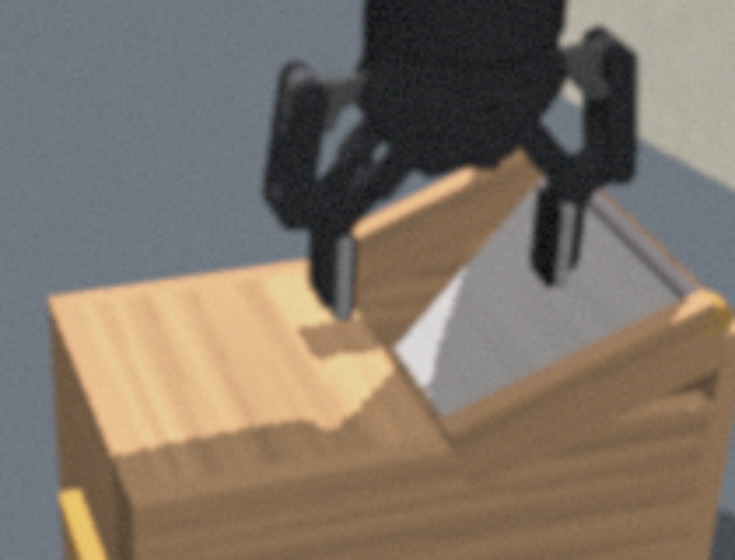

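The cartridge has gone over the edge. I'll wait briefly and look down the hole before letting the flap go.

jog_arm --pt "0 0 0 0 1" --pt "0 0 0 0 1" --pt "0 0 0 0 1" --pt "0 0 0 0 1" --pt "0 0 0 0 1"

```text
clock: 7.45
position: [0.5481, -0.0187, 0.1398]
tool_rot: [-3.141, 0.0, 1.317]
force: [-5.4, 1.3, 2.8]
grip_width: 0.0853
finger_force: 2.9
```

```bash
python3 -c "
from h import *
s,f=grab('wrist','w2.png')"
```

```text
(no output)
```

View pics/w2.png

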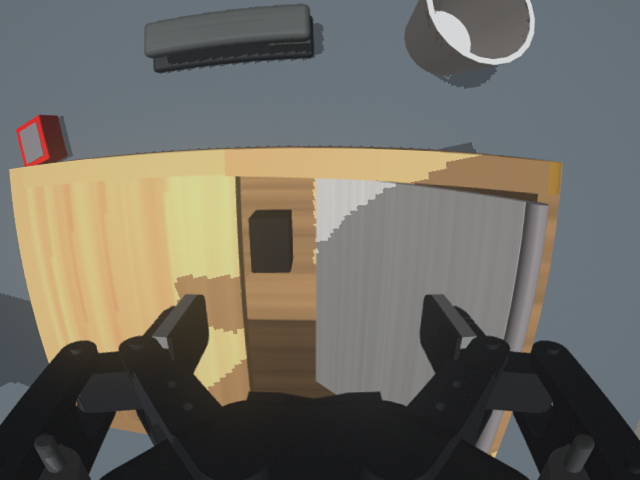

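The wrist view shows the cartridge at (270,240), lying on the box floor clear of the flap. I'll withdraw straight up.

jog_arm --pt "0 -0.3 -0.2 0 1" --pt "0 -0.3 -0.3 0 1" --pt "0 -0.1 -0.5 0 1" --pt "0 0 -0.8 0 1" --pt "0 0 -0.9 0 1" --pt "0 0 -0.9 0 1" --pt "0 0 -0.5 0 1" --pt "0 0 0 0 1" --pt "0 0 0 0 1" --pt "0 0 0 0 1" --pt "0 0 0 0 1" --pt "0 0 0 0 1"

```text
clock: 8.7
position: [0.5278, -0.0134, 0.2623]
tool_rot: [-3.141, 0.0, 1.317]
force: [-0.0, -0.9, 0.1]
grip_width: 0.0852
finger_force: 0.0
```

```bash
python3 -c "
from h import *
s,f=grab('wrist','w3.png'); print(s['position'],s['force'])"
```

```text
[ 0.52778146 -0.01338809  0.26232782] [-0.01424024 -0.88217099  0.09469388]
```

View pics/w3.png

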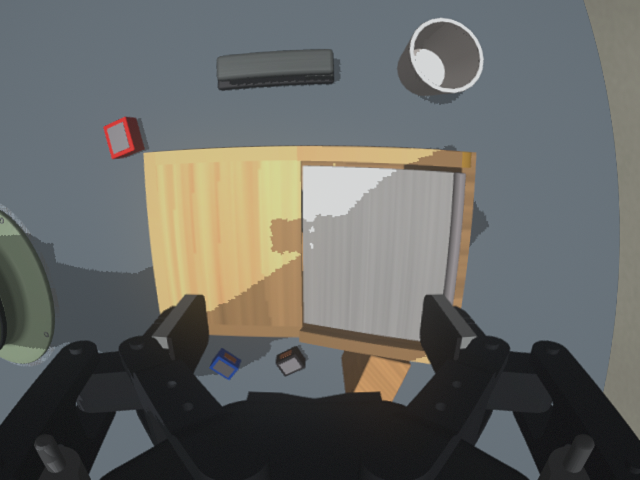

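The flap is shut (its edge is at the ledge, pixel column 302), the ledge is empty, and the stapler, cup and carton have not moved.

```bash
python3 -c "
from h import *
print(bot.job_done())"
```

```text
the job is handed in; nothing more can be done
None
```

The cartridge is on the floor inside the box, the flap has closed by itself, the stapler, cup and carton look untouched, and I handed the job in after about 9 s; the hand-in gave no verdict.

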